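# Take the left-hand wing cap off the fuel-gas outlet

## Task

Unscrew the brass wing cap from the fuel-gas outlet block - it has a left-hand thread, so it comes off turning clockwise seen from above - without straining the thread or pulling it off before it is free. Then lower the cap, by hand and gently, upright into the largest hole of the aluminium fittings rack until it is fully home, let go of it, and leave the other things on the bench alone.

Things in the scene. Friction and masses are not known exactly. Their poses are not given: they have to be found in the camera images.
- cap: Brass wing cap, about 150 g: an upside-down cup 40 mm across, 35 mm tall, bore 31 mm, with a flat upright wing on its closed top. Origin: centre of the open underside, z up, x along the wing. It starts screwed on the outlet; two lugs in the bore run under the stud's left-hand ridges. Turned clockwise seen from above (yaw decreasing) it rises 2.6 mm per rad.
- wing (a point): Middle of the cap's wing, 47 mm above the cap's underside, on its axis; the wing is 48 mm long (x), 10 mm thick (y), and spans 35 to 60 mm above the underside. Grip it across its thickness.
- manifold: Fixed fuel-gas outlet block of grey steel, 150 x 90 mm and 50 mm tall, on a 190 x 110 mm foot plate; carries the upright outlet stud, a round flat gauge (54 mm across, top 69 mm above the bench) 73 mm from the stud along +x, and a small side lever. Origin: centre of its underside, x along its length, z up.
- outlet (a point): On the axis of the outlet stud, at the block's top face, 50 mm above the bench, z up. The stud is 29 mm across, 30 mm tall; about 1 mm of play. Two upright slots let the lugs out: lift straight, keeping the yaw. The cap is free to lift after 1.4 to 2.1 rad clockwise from its start; held down, it meets a solid stop 0.4 rad later. Anticlockwise it meets a solid stop within 0.05 to 0.6 rad.
- pin (a point): Top of the spring-loaded valve pin in the stud, hidden inside the cap, 32 mm above the outlet point when the cap is tight. It pushes the cap up with about 9 N when tight, 3 to 4 N when free; an unscrewed cap that is let go stays sitting loosely on the pin, its underside about 9 mm above the outlet point.
- rack: The fixed fittings rack: aluminium block 90 x 170 x 50 mm with three blind round holes in a row along its y: 42.5 mm (the cap's place), 28.5 mm and 20.5 mm wide, all 18 mm deep. Origin: centre of its underside.
- socket (a point): Centre of the floor of the rack's largest hole (42.5 mm wide, 18 mm deep, 2 mm chamfer at the mouth), 32 mm above the bench, z up. The cap's underside rests here when fully home; radial clearance 1.25 mm.
- spanner: Steel spanner lying between the fixtures; bystander.
- tape: Black roll of tape, 76 mm wide, 22 mm tall; bystander.
- hammer: Hammer lying to the robot's right; bystander.
- spray: Grey spray can, 60 x 170 mm, on the robot's left; bystander.
- mug: White mug on the robot's left; bystander.
- brush: Brush lying near the robot; bystander.
- offcut: Piece of steel angle 90 mm long, near the robot; bystander.
- bar_end: Steel round bar end, 32 x 50 mm, at the back; bystander.
Things that resemble listed ones, but are neither listed nor needed, are in the scene too. What is shaped like the cap but black or red is not meant.

How it is judged:
By the outcome, as a careful person would: the job done as asked, in the order asked, and still so for the second after the job is handed in, with the robot touching nothing.
It also fails if it takes over 64 s, if anything falls off the work surface, if the arm or the gripper's body presses on something with over 40 N, if the wrist force passes 120 N, or if a joint passes its speed limit or range.

## Robot

A 6-joint arm with a two-finger parallel gripper is mounted at the origin on the work surface. World frame = base frame: x ahead of the robot, y to its left, z up, the work surface at z = 0. Lengths are in m, angles in rad, forces in N, time in s.
With the tool pointing down it reaches from about 0.275 to 0.85 m from the base axis. Payload 19 kg.
Tool frame: the origin (TCP) lies on the mounting face of the last link; the fingertips stand 173 mm ahead of it and the grasp point (between the pads) lies 155 mm ahead of it; z points along the fingers, y is the line along which they close (so a half turn about z gives the same grasp; the last joint's range is limited). The gripper opens to 85 mm and grips with 20 to 120 N. Pads are 22 mm wide; open, the fingers measure 114 mm over their backs; the gripper's body (76 mm by 85 mm) begins 54 mm behind the grasp point. The pads swing forward as they close: fully open they stand 13 mm farther back than shut.
Start: joints at [-1.464, 0.15, 1.437, -0, 1.554, -0.134], TCP at [0.137, -0.558, 0.405] pointing down, gripper open.
Joint ranges: [-2.8, 2.8], [-0.68, 2.1], [0.12, 2.68], [-1.39, 4.53], [0.16, 2.79], [-2.81, 2.81]. Speed limits (rad/s): [1.89, 1.89, 2.22, 3.01, 3.01, 3.01].

## Interface

Orientations are given as a unit quaternion [w, x, y, z].
In Python, from bench import r gives the robot as it stands.
- The arm moves only by the shell command python3 -m inch 'ROWS' [FORCE]. ROWS is a JSON list of rows, 1 to 20 of them, each of 5 numbers: the finger opening in m, then dx, dy, dz in m, then a turn about the tool's z in rad; each row shifts and turns the commanded pose from where the row before left it, along the tool's axes as they then stand; what a row does not reach is not made up. A row lasts 1/8 s, in which the tool goes at most 0.0625 m and 0.188 rad, less where a joint would pass 70% of its speed; a pose out of reach is approached as far as the arm can. The fingers move at their own pace and stop on an object; FORCE is the grip in N (left out, the last holds). Time passes only in rows, so rows that do not move let the fingers close. It prints the time, the measured TCP pose, the force, the opening and the grip force at its end.
- r.get_obs(): the state, without advancing time (a new reading comes with each control period).
- r.read_camera(name): name is "scene" or "top" or "wrist"; returns a dict with "frame" (384x512x3 uint8, blue, green, red), "fx", "fy", "cx", "cy" (pixels), "rvec" (rotation vector, rad) and "tvec" (3), from world to camera coordinates, as OpenCV has them; the wrist camera has in their place "mount" (4x4, takes a point from camera to tool coordinates, whose origin is the TCP and whose axes are the flange's). Camera axes: x right, y down, z forward; pixel columns grow to the right and rows downward; lengths in m; the calibration is good to about 2 mm. A picture is of the moment at which its call begins: read the wrist's pose just before it. There is no depth.
- r.hand_in(): hands the job in; it is judged then, once.
The state is a dict: "clock": time; "qpos": joint angles; "qd": joint speeds; "effort": joint torques, N m; "tool_pos": TCP position; "orientation": TCP orientation; "wrist_force": force on the tool from outside, world axes, zero at the start; "moment": the same for the moment, N m; "gripper_width": finger opening in m; "finger_force": force on a finger pad.
Only numpy, scipy, OpenCV 4.12 (cv2) and the standard library are available. Lean on these libraries where they do the work, as an engineer would, in place of code of your own. Each camera call takes 0.05 s, during which the arm holds its last target. There are 200 camera calls.

## Working session

There is one attempt and no reset: what is moved stays moved. The work goes in short steps, Python scripts to look and compute and a shell command to move; the robot and the scene stay as the last step left them, time stands still between calls to the robot, and variables do not carry over. Pictures are saved under pics/ and viewed, at most 11 in all, crops included, and the job is handed in when it is done.

```bash
mkdir -p pics; ls
cat > h.py <<'E'
import numpy as np,cv2
from scipy.spatial.transform import Rotation as R
from bench import r
def cam(name):
    o=r.get_obs(); c=r.read_camera(name)
    K=np.array([[c["fx"],0,c["cx"]],[0,c["fy"],c["cy"]],[0,0,1.]])
    if name=="wrist":
        q=np.array(o["orientation"]); T=np.eye(4); T[:3,:3]=R.from_quat(q[[1,2,3,0]]).as_matrix(); T[:3,3]=o["tool_pos"]
        M=T@np.array(c["mount"]); Rw=M[:3,:3]; C=M[:3,3]
    else:
        Rc=cv2.Rodrigues(np.array(c["rvec"],float))[0]; Rw=Rc.T; C=-Rc.T@np.array(c["tvec"]).ravel()
    return c["frame"],K,Rw,C
def ray(K,Rw,u,v): return Rw@np.array([(u-K[0,2])/K[0,0],(v-K[1,2])/K[1,1],1.])
def onz(K,Rw,C,u,v,z):
    d=ray(K,Rw,u,v); return C+d*(z-C[2])/d[2]
def tri(l):
    A=np.zeros((3,3));b=np.zeros(3)
    for K,Rw,C,u,v in l:
        d=ray(K,Rw,u,v);d/=np.linalg.norm(d);P=np.eye(3)-np.outer(d,d);A+=P;b+=P@C
    p=np.linalg.solve(A,b)
    return p
def proj(K,Rw,C,p):
    x=K@(Rw.T@(np.array(p)-C)); return x[:2]/x[2]
E
python3 - <<'E'
from h import *
for n in("scene","top"):
    f,K,Rw,C=cam(n); cv2.imwrite(f"pics/{n}0.png",f); np.savez(f"{n}0.npz",f=f,K=K,Rw=Rw,C=C); print(n,C,K[0,0])
o=r.get_obs();print({k:np.round(v,3) for k,v in o.items()})
a=cv2.imread("pics/scene0.png");b=cv2.imread("pics/top0.png")
E
```

```text
pics
scene [ 0.94921986 -0.47338279  1.08595   ] 396.79705832779985
top [ 0.45755224 -0.0211045   1.34626031] 369.48018082423283
{'clock': np.float64(0.1), 'qpos': array([-1.464,  0.151,  1.438,  0.   ,  1.554, -0.134]), 'qd': array([-0.001, -0.001, -0.001, -0.   , -0.001,  0.001]), 'effort': array([ 4.0000e-03, -7.1438e+01, -5.7179e+01, -0.0000e+00,  7.0000e-03,
        0.0000e+00]), 'tool_pos': array([ 0.137, -0.558,  0.404]), 'orientation': array([-0.001,  0.993,  0.12 ,  0.   ]), 'wrist_force': array([-0.756, -0.031, -0.295]), 'moment': array([0.004, 0.012, 0.   ]), 'finger_force': np.float64(0.0), 'gripper_width': np.float64(0.085)}
```

View pics/scene0.png

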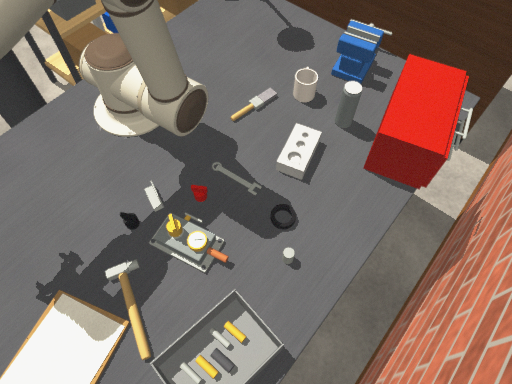

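View pics/top0.png

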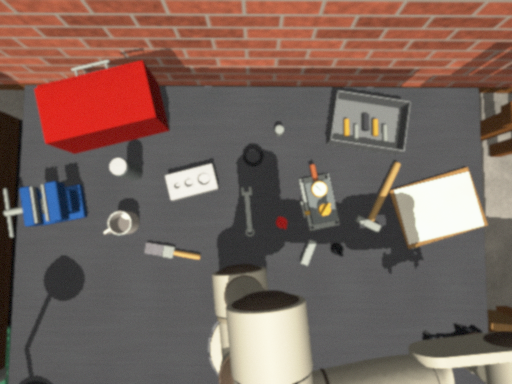

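Scene view: brass cap at about (174,226), rack at (300,150) with its biggest hole seemingly nearest the robot's right. Top view: cap at (326,209), gauge at (319,188), rack at (191,180), and the large hole apparently at (207,180). I measure them next.

Run:
```python
from h import *
S={n:np.load(n+"0.npz") for n in("scene","top")}
def blobs(n,box,fn,amin=8):
    f=S[n]["f"];x0,y0,x1,y1=box;c=f[y0:y1,x0:x1]
    m=fn(cv2.cvtColor(c,cv2.COLOR_BGR2HSV)).astype(np.uint8)
    k,l,st,ce=cv2.connectedComponentsWithStats(m)
    return [(ce[i]+[x0,y0],st[i]) for i in range(1,k) if st[i,4]>=amin],m,l
P=lambda n:(S[n]["K"],S[n]["Rw"],S[n]["C"])
yel=lambda h:(h[...,0]>15)&(h[...,0]<35)&(h[...,1]>130)&(h[...,2]>80)
for n,b in(("scene",(155,205,195,245)),("top",(310,195,342,225))):
    for c,s in blobs(n,b,yel)[0]: print(n,"yel",c.round(1),s, onz(*P(n),*c,.09).round(3))
for n,b in(("scene",(270,115,330,185)),("top",(160,155,222,205))):
    f=S[n]["f"];x0,y0,x1,y1=b
    g=lambda h:(h[...,2]>150)&(h[...,1]<60)
    bl,m,l=blobs(n,b,g,100)
    cs,hi=cv2.findContours(m,cv2.RETR_CCOMP,cv2.CHAIN_APPROX_NONE)
    for c,h in zip(cs,hi[0]):
        if len(c)>=6:
            M=cv2.moments(c);
            if M["m00"]<4: continue
            u=np.array([M["m10"]/M["m00"]+x0,M["m01"]/M["m00"]+y0]); print(n,"hole" if h[3]>=0 else "outer",M["m00"],u.round(1),onz(*P(n),*u,.05).round(3),cv2.minAreaRect(c)[1:])
    
a=cv2.resize(S["scene"]["f"][110:190,260:340],None,fx=5,fy=5,interpolation=cv2.INTER_CUBIC)
b=cv2.resize(S["top"]["f"][165:235,295:345],(286,400),interpolation=cv2.INTER_CUBIC)
cv2.imwrite("pics/z1.png",np.hstack([a,b]))
```

```text
scene yel [173.5 226.4] [ 11   9  16  23 237] [ 0.492 -0.26   0.09 ]
scene yel [187.1 217.7] [29 10  7  6 24] [ 0.503 -0.217  0.09 ]
top yel [324.5 209.2] [  9   8  12  13 124] [ 0.488 -0.256  0.09 ]
scene outer 1176.0 [298.9 146.7] [0.584 0.203 0.05 ] ((28.756208419799805, 45.852867126464844), 25.016895294189453)
scene hole 49.5 [293.2 154. ] [0.587 0.169 0.05 ] ((6.609108924865723, 13.218217849731445), 84.80557250976562)
scene hole 27.0 [300.  142.7] [0.577 0.218 0.05 ] ((5.656853675842285, 7.071067810058594), 45.0)
scene hole 19.0 [305.  134.2] [0.569 0.257 0.05 ] ((6.0, 4.0), 0.0)
top outer 1261.5 [190.8 181.8] [0.583 0.207 0.05 ] ((26.95177459716797, 49.75286865234375), 75.57923126220703)
```

View pics/z1.png

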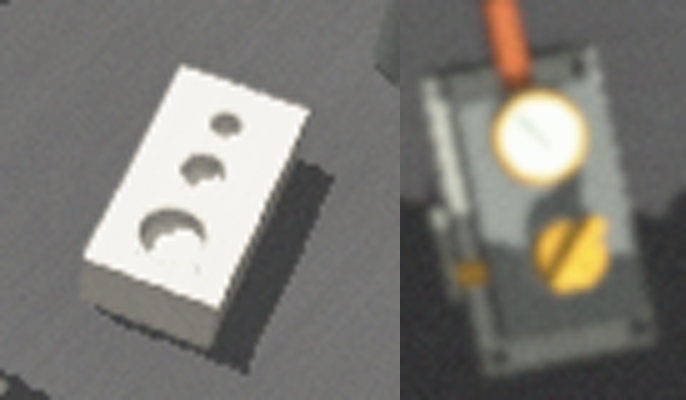

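Crop: the large hole is at the rack's right (‑y) end. The wing lies diagonally across the cap, and the gauge is forward of it. I'll move above the cap for close-up views.

```bash
python3 -m inch '[[0.085,0.041,-0.021,0,0],[0.085,0.041,-0.021,0,0],[0.085,0.041,-0.021,0,0],[0.085,0.041,-0.021,0,0],[0.085,0.041,-0.021,0,0],[0.085,0.041,-0.021,0,0],[0.085,0.041,-0.021,0,0],[0.085,0.041,-0.021,0,0],[0.085,0.03,-0.02,0,0],[0.085,0,0,0,0]]'
python3 - <<'E'
from h import *
f,K,Rw,C=cam("wrist"); cv2.imwrite("pics/w1.png",f); np.savez("w1.npz",f=f,K=K,Rw=Rw,C=C)
print(np.round(r.read_camera("wrist")["mount"],3),K[0,0],C,Rw.round(3)); print(proj(K,Rw,C,[.49,-.258,.11]))
E
```

```text
clock: 1.35
tool_pos: [0.4412, -0.2888, 0.4044]
orientation: [-0.0, 0.993, 0.122, -0.0]
wrist_force: [-0.5, -0.5, 0.2]
gripper_width: 0.0848
finger_force: 0.0
[[ 0.    -0.964 -0.266  0.067]
 [ 1.     0.001 -0.001  0.   ]
 [ 0.001 -0.266  0.964  0.031]
 [ 0.     0.     0.     1.   ]] 274.09082760998837 [ 0.50635331 -0.27306184  0.37337889] [[ 0.242 -0.935 -0.259]
 [-0.97  -0.233 -0.063]
 [-0.002  0.266 -0.964]]
[243.82303188 124.68927752]
```

View pics/w1.png

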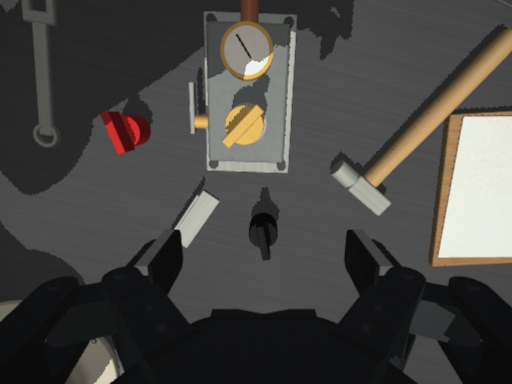

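Wrist view: brass cap at about (243,125), its wing running (228,145) to (258,110), and gauge at (246,50). The black and red look-alikes are at (263,235) and (125,130). Next I'll measure the wing's angle and the cap position using all three views.

```bash
cat >> h.py <<'E'
def yelmask(f):
    h=cv2.cvtColor(f,cv2.COLOR_BGR2HSV); return ((h[...,0]>13)&(h[...,0]<35)&(h[...,1]>120)&(h[...,2]>60)),h[...,2]
def wingtop(f,box,q,K,Rw,C,z):
    """bright flat top of the wing: rectangle centre (px), world centre and direction on plane z"""
    x0,y0,x1,y1=box; m,V=yelmask(f); m=m[y0:y1,x0:x1];V=V[y0:y1,x0:x1]
    m=(m&(V>q)).astype(np.uint8); k,l,s,_=cv2.connectedComponentsWithStats(m); i=1+np.argmax(s[1:,4])
    c=cv2.findContours((l==i).astype(np.uint8),cv2.RETR_EXTERNAL,cv2.CHAIN_APPROX_NONE)[0][0].astype(np.float32)
    b=cv2.boxPoints(cv2.minAreaRect(c))+[x0,y0]
    w=np.array([onz(K,Rw,C,*p,z) for p in b]); e=[w[1]-w[0],w[2]-w[1]]; e.sort(key=np.linalg.norm)
    return b.mean(0),w.mean(0),np.arctan2(e[1][1],e[1][0]),[np.linalg.norm(x) for x in e],s[i,4]
E
python3 - <<'E'
from h import *
d=np.load("w1.npz");f=d["f"];a=(d["K"],d["Rw"],d["C"])
m,V=yelmask(f);print(np.histogram(V[95:155,215:275][m[95:155,215:275]],bins=12))
for q in(150,170,190,200,210):
    try: print(q,wingtop(f,(215,95,275,155),q,*a,.11))
    except Exception as e: print(q,e)
L=[]
ys,xs=np.nonzero(m[95:155,215:275]); w=(xs.mean()+215,ys.mean()+95);print("all",w)
S={n:np.load(n+"0.npz") for n in("scene","top")};P=lambda n:(S[n]["K"],S[n]["Rw"],S[n]["C"])
l=[(*a,*w),(*P("scene"),173.5,226.4),(*P("top"),324.5,209.2)]
p=tri(l);print(p,[proj(x[0],x[1],x[2],p)-np.array(x[3:]) for x in l])
print(r.get_obs()["qpos"])
E
```

```text
(array([ 43, 159,  12,  11,  12,  26,  21,  19,  26,  72,  94, 800]), array([113.        , 123.16666667, 133.33333333, 143.5       ,
       153.66666667, 163.83333333, 174.        , 184.16666667,
       194.33333333, 204.5       , 214.66666667, 224.83333333,
       235.        ]))
150 (array([247.40540314, 130.56756592]), array([ 0.48513359, -0.26235704,  0.11      ]), np.float64(-0.5345076682015063), [np.float64(0.022220142074533024), np.float64(0.047131958468266)], np.int32(917))
170 (array([247.25000381, 130.75      ]), array([ 0.48495098, -0.26224925,  0.11      ]), np.float64(-0.5658957040439103), [np.float64(0.02194393712844312), np.float64(0.0469562708663134)], np.int32(897))
190 (array([247.38072944, 131.06422043]), array([ 0.48469287, -0.26244046,  0.11      ]), np.float64(-0.5359743884869909), [np.float64(0.021636950557028054), np.float64(0.04648392715527953)], np.int32(872))
200 (array([247.45529985, 131.11434555]), array([ 0.48466419, -0.26251847,  0.11      ]), np.float64(-0.5339499285490276), [np.float64(0.021492751128330444), np.float64(0.04649714505832437)], np.int32(856))
210 (array([247.25000405, 131.25000024]), array([ 0.48451129, -0.26235573,  0.11      ]), np.float64(-0.5654305189969517), [np.float64(0.021318115176143387), np.float64(0.046337883816283655)], np.int32(821))
all (np.float64(243.33745173745174), np.float64(124.92895752895753))
[ 0.48823298 -0.25706108  0.08075607] [array([ 1.18187417, -0.1118832 ]), array([ 0.2121207 , -0.23215142]), array([-0.10084493,  0.12499079])]
[-7.29569285e-01  5.06942291e-02  1.54725855e+00 -1.89237058e-04
  1.54420637e+00  5.99663914e-01]
```

```bash
python3 -m inch '[[0.085,0.053,-0.02,0,0],[0.085,0,0,0,-0.185],[0.085,0,0,0,-0.185],[0.085,0,0,0,-0.185],[0.085,0,0,0,-0.185],[0.085,0,0,0,-0.185],[0.085,0,0,0,-0.185],[0.085,0,0,0,-0.185],[0.085,0,0,0,-0.185],[0.085,0,0,0,-0.185],[0.085,0,0,0,-0.185],[0.085,0,0,0,-0.185],[0.085,0,0,0,-0.185],[0.085,0,0,0,-0.18],[0.085,0,0,0,0]]'
python3 - <<'E'
from h import *
f,K,Rw,C=cam("wrist"); np.savez("w2.npz",f=f,K=K,Rw=Rw,C=C)
p=proj(K,Rw,C,[.488,-.257,.1]);print(p,C,r.get_obs()["qpos"].round(3))
x,y=p.astype(int);x0=max(x-75,0);y0=max(y-75,0)
print(x0,y0);cv2.imwrite("pics/w2.png",np.hstack([cv2.resize(f[y0:y0+150,x0:x0+150],(600,600),interpolation=cv2.INTER_CUBIC),cv2.resize(f,(200,150)).repeat(4,0)]))
E
```

```text
clock: 3.32
tool_pos: [0.4861, -0.2592, 0.4046]
orientation: [-0.0, 0.249, 0.969, -0.0]
wrist_force: [0.0, 0.0, -0.1]
gripper_width: 0.0851
finger_force: 0.0
[266.33642501 179.94106035] [ 0.42691528 -0.22724755  0.37365552] [-0.629  0.1    1.494 -0.     1.548 -1.694]
191 104
```

View pics/w2.png

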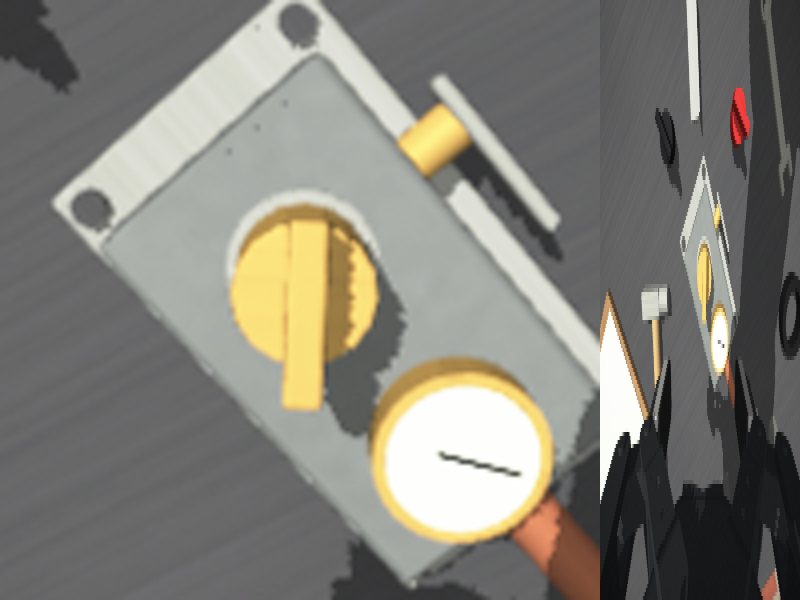

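Close-up: wing top face has its ends at crop (310,221) and (302,410), i.e. full-image (268.5,159.3) and (266.6,206.5). That is nearly along the image vertical, with the gauge below it.

Run:
```python
from h import *
d=np.load("w2.npz");a=(d["K"],d["Rw"],d["C"])
A=(268.3,159.2);B=(266.6,206.6)
for z in(.105,.11,.115):
    p=onz(*a,*A,z);q=onz(*a,*B,z);v=p-q;print(z,((p+q)/2).round(4),np.linalg.norm(v),np.arctan2(v[1],v[0]))
o=r.get_obs();X=a[1];q=np.array(o["orientation"]);T=R.from_quat(q[[1,2,3,0]]).as_matrix();print("toolx yaw",np.arctan2(T[1,0],T[0,0]))
# edges of w1 wing ends: bright region corners
g=np.load("w1.npz");f=g["f"];b=(g["K"],g["Rw"],g["C"])
for P in (onz(*a,*A,.11),onz(*a,*B,.11)): print("w1 predicted ends",proj(*b,P))
# cup outline in w2: brass ellipse at cap top z=.085 
cv2.imwrite("pics/w1c.png",cv2.resize(f[85:165,205:285],(560,560),interpolation=cv2.INTER_CUBIC))
```

```text
0.105 [ 0.4906 -0.2572  0.105 ] 0.04962836688415408 2.608547903144874
0.11 [ 0.4895 -0.2567  0.11  ] 0.04870472371049807 2.6085479031448733
0.115 [ 0.4883 -0.2561  0.115 ] 0.04778108053684215 2.6085479031448737
toolx yaw 2.6355135817176834
w1 predicted ends [224.82341946 143.52752654]
w1 predicted ends [260.48027    105.62351497]
```

View pics/w1c.png

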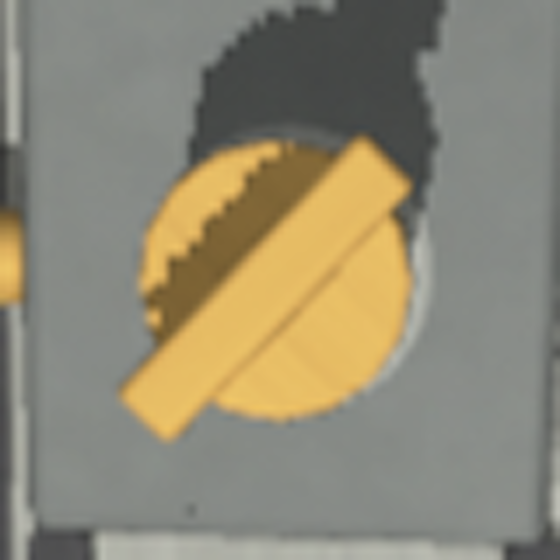

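w1 crop: wing ends at crop (387,162) and (145,418), i.e. full-image (260.3,108.1) and (225.7,144.8). I'll triangulate both ends against w2.

Run:
```python
from h import *
d=np.load("w2.npz");a=(d["K"],d["Rw"],d["C"]);g=np.load("w1.npz");b=(g["K"],g["Rw"],g["C"])
E=[]
for w2,w1 in(((268.3,159.2),(225.7,144.8)),((266.6,206.6),(260.3,108.1))):
    p=tri([(*a,*w2),(*b,*w1)]);E.append(p);print(p.round(4),proj(*a,p)-w2,proj(*b,p)-w1)
m=(E[0]+E[1])/2;v=E[0]-E[1];print("mid",m.round(4),"len",np.linalg.norm(v),"yaw",np.arctan2(v[1],v[0]))
o=r.get_obs();q=np.array(o["orientation"]);T=R.from_quat(q[[1,2,3,0]]).as_matrix()
print("tool delta xy to mid",T.T@(m-o["tool_pos"]),"turn",np.arctan2(T[1,0],T[0,0])-np.arctan2(v[1],v[0]))
```

```text
[ 0.468  -0.2449  0.111 ] [-0.7268171  -0.00629144] [-0.55896821 -0.50469964]
[ 0.5086 -0.2689  0.1148] [-0.68699262 -0.00722707] [-0.55452825 -0.53866007]
mid [ 0.4883 -0.2569  0.1129] len 0.04731494950060021 yaw 2.6069002184914143
tool delta xy to mid [-0.00082643  0.00294573  0.29171267] turn 0.028613363226269062
```

```bash
python3 -m inch '[[0.085,-0.0015,0.003,0.04,0.028],[0.085,0,0,0.04,0],[0.05,0,0,0.03,0],[0.035,0,0,0.02,0],[0.035,0,0,0.0126,0],[0.035,0,0,0,0],[0.035,0,0,0,0]]' 40
python3 - <<'E'
from h import *
f,K,Rw,C=cam("wrist"); cv2.imwrite("pics/w3.png",f[100:384]); o=r.get_obs();print(o["wrist_force"],o["moment"],o["tool_pos"],o["gripper_width"])
E
```

```text
clock: 4.25
tool_pos: [0.4895, -0.2566, 0.2629]
orientation: [0.0, 0.262, 0.965, -0.0]
wrist_force: [-0.1, 0.5, 0.1]
gripper_width: 0.0352
finger_force: 0.0
[-0.4839986  -0.68542595  0.40454759] [-0.01219593  0.00093173  0.0111678 ] [ 0.48951228 -0.25659207  0.26293947] 0.034935233791049805
```

View pics/w3.png

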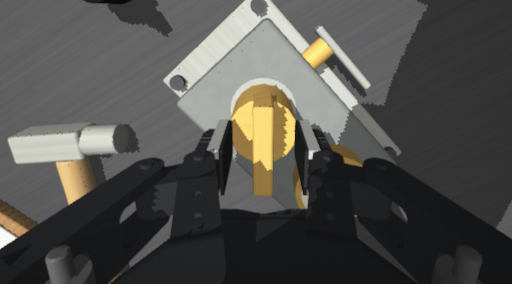

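The fingers straddle the wing: it sits at column 263, and the pads at 231 and 297. Now I close.

```bash
python3 -m inch '[[0.015,0,0,0,0],[0.006,0,0,0,0],[0.006,0,0,0,0],[0.006,0,0,0,0]]' 40; python3 -c "
from h import *
o=r.get_obs();print(o['wrist_force'],o['moment'])"
```

```text
clock: 4.8
tool_pos: [0.4895, -0.2565, 0.2624]
orientation: [0.0, 0.261, 0.965, -0.0]
wrist_force: [0.1, 0.6, 4.1]
gripper_width: 0.0093
finger_force: 42.7
[0.14028385 0.59235982 4.09748042] [ 0.07127367 -0.00655343 -0.05218841]
```

```bash
cat > s.py <<'E'
from h import *
o=r.get_obs();q=np.array(o["orientation"]);T=R.from_quat(q[[1,2,3,0]]).as_matrix()
print("F tool",(T.T@o["wrist_force"]).round(2),"M tool",(T.T@o["moment"]).round(3),"yaw",np.arctan2(T[1,0],T[0,0]).round(4),o["tool_pos"].round(4),o["gripper_width"].round(4),o["qpos"][5].round(2))
E
python3 s.py; python3 -m inch '[[0.006,0,0,-0.0003,0.1],[0.006,0,0,-0.00026,0.1],[0.006,0,0,-0.00026,0.1],[0.006,0,0,-0.00026,0.1],[0.006,0,0,0,0]]'; python3 s.py
```

```text
clock: 5.42
tool_pos: [0.4894, -0.2566, 0.2634]
orientation: [0.0, 0.448, 0.894, -0.0]
wrist_force: [1.0, -0.9, 4.5]
gripper_width: 0.0098
finger_force: 42.8Traceback (most recent call last):
  File "s.py", line 3, in <module>
    print("F tool",(T.T@o["wrist_force"]).round(2),"M tool",(T.T@o["moment"]).round(3),"yaw",np.arctan2(T[1,0],T[0,0]).round(4),o["tool_pos"].round(4),o["gripper_width"].round(4),o["qpos"][5].round(2))
                                                                                                                                                       ^^^^^^^^^^^^^^^^^^^^^^^^
AttributeError: 'float' object has no attribute 'round'
Traceback (most recent call last):
  File "s.py", line 3, in <module>
    print("F tool",(T.T@o["wrist_force"]).round(2),"M tool",(T.T@o["moment"]).round(3),"yaw",np.arctan2(T[1,0],T[0,0]).round(4),o["tool_pos"].round(4),o["gripper_width"].round(4),o["qpos"][5].round(2))
                                                                                                                                                       ^^^^^^^^^^^^^^^^^^^^^^^^
AttributeError: 'float' object has no attribute 'round'
```

```bash
sed -i 's/,o\["gripper_width"\].round(4),o\["qpos"\]\[5\].round(2)//' s.py; python3 s.py; python3 -m inch '[[0.006,0,0,-0.00026,0.1],[0.006,0,0,-0.00026,0.1],[0.006,0,0,-0.00026,0.1],[0.006,0,0,-0.00026,0.1],[0.006,0,0,-0.00026,0.1],[0.006,0,0,0,0]]'; python3 s.py
```

```text
F tool [-1.3   0.29 -4.52] M tool [ 0.117 -0.191  0.055] yaw 2.2132 [ 0.4894 -0.2566  0.2634]
clock: 6.18
tool_pos: [0.4894, -0.2567, 0.2646]
orientation: [0.0, 0.654, 0.756, -0.0]
wrist_force: [-0.3, -3.4, 4.2]
gripper_width: 0.009
finger_force: 42.7
F tool [-3.37 -0.76 -4.2 ] M tool [ 0.246 -0.678  0.023] yaw 1.7153 [ 0.4894 -0.2567  0.2646]
```

```bash
python3 -m inch '[[0.006,0,0,-0.00026,0.1],[0.006,0,0,-0.00026,0.1],[0.006,0,0,-0.00026,0.1],[0.006,0,0,-0.00026,0.1],[0.006,0,0,-0.00026,0.1],[0.006,0,0,0,0]]'; python3 s.py
```

```text
clock: 6.92
tool_pos: [0.4892, -0.2567, 0.2657]
orientation: [-0.0, 0.821, 0.571, -0.0]
wrist_force: [-2.0, -4.2, 3.4]
gripper_width: 0.009
finger_force: 42.6
F tool [-4.61 -0.46 -3.39] M tool [ 0.213 -1.016 -0.084] yaw 1.2158 [ 0.4892 -0.2567  0.2657]
```

```bash
python3 -m inch '[[0.006,-0.0006,0,-0.00026,0.1],[0.006,0,0,-0.00026,0.1],[0.006,0,0,0,0]]'; python3 s.py;  python3 -m inch '[[0.006,0,0,-0.0007,0],[0.006,0,0,0,0]]'; python3 s.py
```

```text
clock: 7.3
tool_pos: [0.4891, -0.2569, 0.2661]
orientation: [-0.0, 0.874, 0.487, -0.0]
wrist_force: [-2.1, -1.9, 3.1]
gripper_width: 0.0089
finger_force: 42.6
F tool [-2.71 -0.79 -3.12] M tool [ 0.324 -0.44   0.027] yaw 1.0168 [ 0.4891 -0.2569  0.2661]
clock: 7.55
tool_pos: [0.4891, -0.257, 0.2667]
orientation: [-0.0, 0.874, 0.486, -0.0]
wrist_force: [-2.5, -1.4, -1.7]
gripper_width: 0.0091
finger_force: 41.9
F tool [-2.49 -1.44  1.75] M tool [ 0.247 -0.46  -0.027] yaw 1.0151 [ 0.4891 -0.257   0.2667]
```

```bash
python3 -m inch '[[0.006,-0.0004,0,0.0005,0],[0.006,0,0,-0.00026,0.1],[0.006,0,0,-0.00026,0.1],[0.006,0,0,0,0]]'; python3 s.py;  python3 -m inch '[[0.006,0,0,-0.0006,0],[0.006,0,0,0,0]]'; python3 s.py
```

```text
clock: 8.05
tool_pos: [0.4889, -0.2573, 0.267]
orientation: [-0.0, 0.918, 0.396, -0.0]
wrist_force: [-4.5, 0.1, 2.2]
gripper_width: 0.0092
finger_force: 42.5
F tool [-3.06 -3.37 -2.23] M tool [ 0.695 -0.501  0.048] yaw 0.8138 [ 0.4889 -0.2573  0.267 ]
clock: 8.3
tool_pos: [0.4889, -0.2573, 0.2675]
orientation: [-0.0, 0.918, 0.396, -0.0]
wrist_force: [-4.3, -0.1, 1.0]
gripper_width: 0.0092
finger_force: 42.2
F tool [-3.01 -3.02 -0.98] M tool [ 0.609 -0.558  0.011] yaw 0.8143 [ 0.4889 -0.2573  0.2675]
```

```bash
python3 -m inch '[[0.006,-0.0004,-0.0005,-0.0005,0],[0.006,0,0,0,0]]'; python3 s.py;  python3 -m inch '[[0.006,0,0,-0.0006,0],[0.006,0,0,0,0]]'; python3 s.py
```

```text
clock: 8.55
tool_pos: [0.4885, -0.2573, 0.2683]
orientation: [0.0, 0.918, 0.395, 0.0]
wrist_force: [0.3, 0.1, 1.1]
gripper_width: 0.0091
finger_force: 42.2
F tool [ 0.32  0.14 -1.12] M tool [ 0.084  0.061 -0.045] yaw 0.8132 [ 0.4885 -0.2573  0.2683]
clock: 8.8
tool_pos: [0.4884, -0.2573, 0.2687]
orientation: [-0.0, 0.919, 0.395, 0.0]
wrist_force: [0.3, 0.1, -2.0]
gripper_width: 0.0092
finger_force: 41.9
F tool [0.31 0.14 2.04] M tool [-0.018 -0.008 -0.003] yaw 0.8129 [ 0.4884 -0.2573  0.2687]
```

```bash
python3 -m inch '[[0.006,0,0,-0.0004,0],[0.006,0,0,0,0]]'; python3 s.py
```

```text
clock: 9.05
tool_pos: [0.4883, -0.2573, 0.2691]
orientation: [-0.0, 0.919, 0.395, 0.0]
wrist_force: [-0.4, 0.0, -1.9]
gripper_width: 0.0091
finger_force: 41.9
F tool [-0.27 -0.33  1.93] M tool [ 0.024  0.03  -0.041] yaw 0.8128 [ 0.4883 -0.2573  0.2691]
```

```bash
python3 -m inch '[[0.006,0,0,-0.0008,0],[0.006,0,0,0,0]]'; python3 s.py; python3 -m inch '[[0.006,0,0,-0.0008,0],[0.006,0,0,0,0]]'; python3 s.py
```

```text
clock: 9.3
tool_pos: [0.4884, -0.2573, 0.27]
orientation: [0.0, 0.919, 0.395, 0.0]
wrist_force: [-0.5, 0.6, -2.0]
gripper_width: 0.0087
finger_force: 41.9
F tool [ 0.09 -0.74  1.96] M tool [-0.019  0.032  0.012] yaw 0.8128 [ 0.4884 -0.2573  0.27  ]
clock: 9.55
tool_pos: [0.4883, -0.2573, 0.2708]
orientation: [-0.0, 0.919, 0.395, 0.0]
wrist_force: [-0.5, 0.1, -1.4]
gripper_width: 0.0092
finger_force: 41.9
F tool [-0.26 -0.41  1.45] M tool [-0.002 -0.042 -0.004] yaw 0.8128 [ 0.4883 -0.2573  0.2708]
```

Free: only the cap's weight is on the wrist. I lift straight out.

```bash
python3 -m inch '[[0.006,0,0,-0.002,0],[0.006,0,0,-0.003,0],[0.006,0,0,-0.003,0]]'; python3 s.py; python3 -m inch '[[0.006,0,0,-0.004,0],[0.006,0,0,-0.004,0],[0.006,0,0,-0.004,0],[0.006,0,0,-0.004,0],[0.006,0,0,-0.005,0],[0.006,0,0,-0.005,0],[0.006,0,0,-0.01,0],[0.006,0,0,-0.02,0],[0.006,0,0,-0.03,0],[0.006,0,0,-0.03,0],[0.006,0,0,-0.02,0],[0.006,0,0,0,0]]';python3 s.py
```

```text
clock: 9.93
tool_pos: [0.4884, -0.2573, 0.279]
orientation: [0.0, 0.919, 0.395, 0.0]
wrist_force: [-0.1, 0.2, -0.5]
gripper_width: 0.0092
finger_force: 41.9
F tool [ 0.11 -0.25  0.54] M tool [0.009 0.012 0.017] yaw 0.8128 [ 0.4884 -0.2573  0.279 ]
clock: 11.42
tool_pos: [0.4883, -0.2573, 0.4164]
orientation: [0.001, 0.919, 0.395, 0.001]
wrist_force: [1.0, -0.1, -2.0]
gripper_width: 0.0089
finger_force: 42.0
F tool [0.62 0.79 2.02] M tool [ 0.006 -0.024  0.006] yaw 0.8128 [ 0.4883 -0.2573  0.4164]
```

```bash
python3 -m inch '[[0.006,0.03,-0.021,0,0],[0.006,0.036,-0.025,0,0],[0.006,0.036,-0.025,0,0],[0.006,0.036,-0.025,0,0],[0.006,0.036,-0.025,0,0],[0.006,0.036,-0.025,0,0],[0.006,0.036,-0.025,0,0],[0.006,0.036,-0.025,0,0],[0.006,0.025,-0.02,0,0],[0.006,0,0,0,0]]'; python3 s.py
python3 - <<'E'
from h import *
f,K,Rw,C=cam("wrist"); np.savez("w4.npz",f=f,K=K,Rw=Rw,C=C)
print(proj(K,Rw,C,[.59,.165,.05]));cv2.imwrite("pics/w4.png",f)
E
```

```text
clock: 12.68
tool_pos: [0.5424, 0.116, 0.4135]
orientation: [-0.0, 0.918, 0.396, -0.001]
wrist_force: [-1.0, 0.3, -2.3]
gripper_width: 0.0093
finger_force: 41.9
F tool [-0.45 -0.9   2.27] M tool [-0.015 -0.039 -0.012] yaw 0.8154 [0.5424 0.116  0.4135]
[264.49791434 109.72824686]
```

View pics/w4.png

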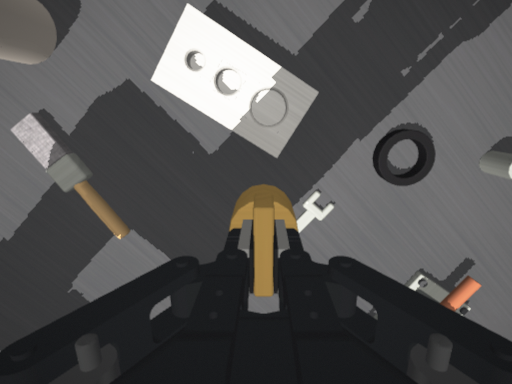

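Wrist view: rack at upper left, its large hole in shadow at about (268,107). The held cap is centred on column 264, with the wing's near end at row 297. I'll take a second view from a sideways shift and fit the hole rim.

```bash
python3 -m inch '[[0.006,0,0.03,0,0],[0.006,0,0.03,0,0],[0.006,0,0,0,0]]' | head -2
cat > hole.py <<'E'
from h import *
def rim(n,guess,dump=None):
    g=np.load(n);f=g["f"];K,Rw,C=a=(g["K"],g["Rw"],g["C"])
    x,y=np.round(guess).astype(int);s=32;c=f[y-s:y+s,x-s:x+s]
    gr=cv2.GaussianBlur(cv2.cvtColor(c,cv2.COLOR_BGR2GRAY),(3,3),0)
    gr=cv2.createCLAHE(4,(2,2)).apply(gr); big=cv2.resize(gr,None,fx=4,fy=4,interpolation=cv2.INTER_CUBIC)
    h=cv2.HoughCircles(big,cv2.HOUGH_GRADIENT,1,20,param1=80,param2=20,minRadius=50,maxRadius=110)
    out=[] if h is None else [(q[0]/4-.375+x-s,q[1]/4-.375+y-s,q[2]/4) for q in h[0][:4]]
    return a,out,big
E
python3 - <<'E'
from hole import *
f,K,Rw,C=cam("wrist"); np.savez("w5.npz",f=f,K=K,Rw=Rw,C=C)
h0=np.array([.59,.165,.05]); g4=np.load("w4.npz")
h0=onz(g4["K"],g4["Rw"],g4["C"],268,107,.05);print(h0)
ims=[]
for n,p in(("w4.npz",(268,107)),("w5.npz",proj(K,Rw,C,h0))):
    a,o,b=rim(n,p);print(n,p,[np.round(x,2) for x in o],[onz(*a,x[0],x[1],.05).round(4) for x in o],"exp r",.02125*a[0][0,0]/ (a[2][2]-.05)*1)
    ims.append(b)
cv2.imwrite("pics/h.png",np.hstack(ims))
E
```

```text
clock: 13.1
tool_pos: [0.587, 0.0706, 0.4136]
[0.5950628  0.16443502 0.05      ]
w4.npz (268, 107) [array([268.25, 106.5 ,  20.65]), array([271.75, 102.75,  15.8 ]), array([268.25, 111.75,  21.17]), array([263.25, 108.75,  20.85])] [array([0.5957, 0.1646, 0.05  ]), array([0.6015, 0.1649, 0.05  ]), array([0.5916, 0.1603, 0.05  ]), array([0.5897, 0.1668, 0.05  ])] exp r 17.518941320374193
w5.npz [212.84493158 105.00560258] [array([211.75, 103.25,  19.52]), array([216.25, 107.5 ,  22.52]), array([215.5,  99.5,  14.7]), array([220.75, 102.25,  25.7 ])] [array([0.5956, 0.1667, 0.05  ]), array([0.5959, 0.1598, 0.05  ]), array([0.6017, 0.1665, 0.05  ]), array([0.6039, 0.1602, 0.05  ])] exp r 17.512686371816578
```

View pics/h.png

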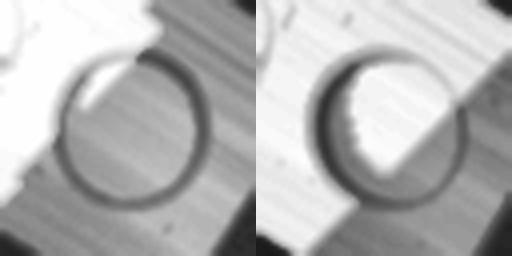

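Crops: the outer (chamfer) rim centre is at (134,129) in the left crop and (131.5,128.5) in the right. That gives full-image (269.1,107.0) in w4 and (213.5,104.8) in w5. I'll triangulate, then check the cap's offset in the hand.

Run:
```python
from h import *
L=[]
for n,p in(("w4.npz",(269.1,107.)),("w5.npz",(213.5,104.8))):
    g=np.load(n);a=(g["K"],g["Rw"],g["C"]);L.append((*a,*p));print(n,onz(*a,*p,.05).round(4))
h=tri(L);print("tri",h.round(4),[proj(*l[:3],h)-l[3:] for l in L])
o=r.get_obs();q=np.array(o["orientation"]);T=R.from_quat(q[[1,2,3,0]]).as_matrix()
print("delta tool",(T.T@(h-o["tool_pos"])).round(4))
# cap in hand, in tool frame via mount
c=r.read_camera("wrist");M=np.array(c["mount"]);K=L[0][0];f=c["frame"]
m,_=yelmask(f);m[:150]=0;m[:, :200]=0;m[:,330:]=0;ys,xs=np.nonzero(m);print("rows",ys.min(),ys.max(),"cols",xs.min(),xs.max())
for nm,u,v,z in(("wing near end",264,ys.max(),.1524),("cup far top edge",264,216,.1774),("far",264,ys.min(),.1774),("far bottom",264,ys.min(),.2124)):
    d=M[:3,:3]@np.array([(u-K[0,2])/K[0,0],(v-K[1,2])/K[1,1],1]);p=M[:3,3]+d*(z-M[2,3])/d[2];print(nm,p.round(4))
for zz,x in((.1774,0),(.2124,0)):
    for y in(-.02,.02):
        pc=np.linalg.inv(M)@np.array([x,y,zz,1]);print((K@pc[:3])[:2]/pc[2])
row=lambda r0:np.nonzero(m[r0])[0][[0,-1]]
print([ (k,row(k)) for k in(195,205,215,225,260,280,290)])
```

```text
w4.npz [0.596  0.1636 0.05  ]
w5.npz [0.5958 0.1641 0.05  ]
tri [0.596  0.1636 0.0527] [array([ 0.00420349, -0.09182657]), array([0.00128016, 0.09215758])]
delta tool [ 0.0737 -0.0562  0.3612]
rows 185 296 cols 229 297
wing near end [-0.025   0.0006  0.1524]
cup far top edge [0.0093 0.0006 0.1774]
far [0.0276 0.0006 0.1774]
far bottom [0.0182 0.0007 0.2124]
[228.41152658 230.94257919]
[297.38833397 230.9902351 ]
[234.53195859 209.99749803]
[291.43099978 210.03447931]
[(195, array([241, 285])), (205, array([236, 290])), (215, array([233, 293])), (225, array([230, 296])), (260, array([254, 272])), (280, array([254, 272])), (290, array([253, 272]))]
```

```bash
python3 -m inch '[[0.006,0.025,-0.0188,0,0],[0.006,0.025,-0.0188,0,0],[0.006,0.025,-0.0189,0,0],[0.006,0,0,0.03,0],[0.006,0,0,0.04,0],[0.006,0,0,0.04,0],[0.006,0,0,0.02,0],[0.006,0,0,0.008,0],[0.006,0,0,0,0]]' | head -2; python3 s.py
python3 - <<'E'
from h import *
f,K,Rw,C=cam("wrist"); np.savez("w6.npz",f=f,K=K,Rw=Rw,C=C)
print(proj(K,Rw,C,[.596,.1636,.05]))
cv2.imwrite("pics/w6.png",cv2.resize(f[60:260,130:400],(783,580),interpolation=cv2.INTER_CUBIC))
E
```

```text
clock: 14.32
tool_pos: [0.5965, 0.1663, 0.2771]
F tool [ 0.02 -0.06  1.65] M tool [ 0.018 -0.013  0.005] yaw 0.813 [0.5965 0.1663 0.2771]
[265.01158153 206.12276992]
```

View pics/w6.png

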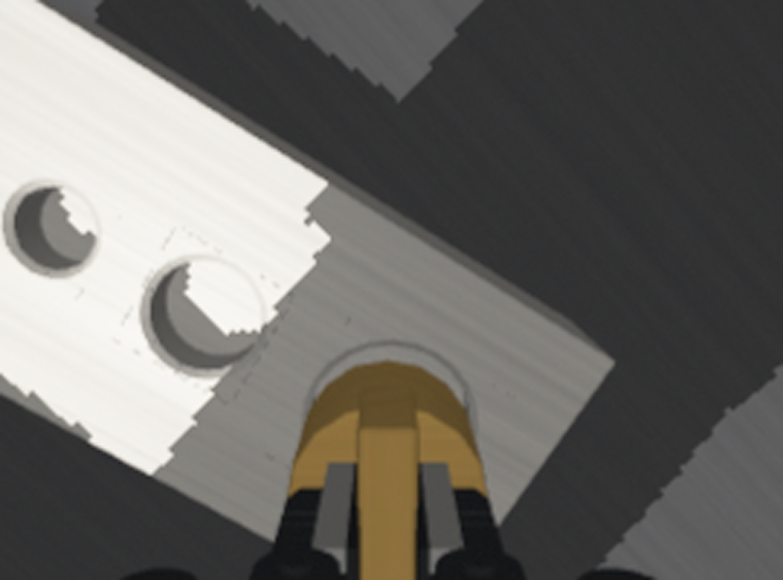

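The rim arc's apex is at crop (390,342), spanning about 303 to 476. The cap is centred on column 388, so sideways is good. I'll check fore and aft numerically.

Run:
```python
from h import *
g=np.load("w6.npz");a=(g["K"],g["Rw"],g["C"]);o=r.get_obs();q=np.array(o["orientation"]);T=R.from_quat(q[[1,2,3,0]]).as_matrix()
pt=lambda u,v,z:(T.T@(onz(*a,u/2.9+130,v/2.9+60,z)-o["tool_pos"])).round(4)
for z in(.05,.052): print("rim far",pt(390,341,z),"left",pt(304,400,z),"right",pt(475,400,z))
for z in(.0637,.0657): print("cap far bottom",pt(388,360,z))
```

```text
rim far [0.0196 0.0008 0.2277] left [ 0.0039 -0.0214  0.2277] right [0.004  0.0228 0.2277]
rim far [0.0201 0.0008 0.2257] left [ 0.0046 -0.0212  0.2257] right [0.0046 0.0226 0.2257]
cap far bottom [0.0183 0.0003 0.214 ]
cap far bottom [0.0188 0.0003 0.212 ]
```

```bash
python3 -m inch '[[0.006,-0.0015,0.0005,0.006,0],[0.006,0,0,0.005,0],[0.006,0,0,0.003,0],[0.006,0,0,0,0]]'|head -2; python3 s.py; python3 -m inch '[[0.006,0,0,0.0015,0],[0.006,0,0,0.0015,0],[0.006,0,0,0,0]]'|head -2; python3 s.py
```

```text
clock: 14.88
tool_pos: [0.5959, 0.1648, 0.2625]
F tool [0.11 0.15 2.46] M tool [ 0.056 -0.003  0.01 ] yaw 0.8128 [0.5959 0.1648 0.2625]
clock: 15.25
tool_pos: [0.596, 0.1648, 0.2597]
F tool [-0.19 -0.38  1.78] M tool [-0.004 -0.034 -0.012] yaw 0.8128 [0.596  0.1648 0.2597]
```

```bash
python3 -m inch '[[0.006,0,0,0.001,0],[0.006,0,0,0.001,0],[0.006,0,0,0,0]]'|head -2; python3 s.py; python3 -m inch '[[0.006,0,0,0.001,0],[0.006,0,0,0.001,0],[0.006,0,0,0,0]]'|head -2; python3 s.py
```

```text
clock: 15.62
tool_pos: [0.596, 0.1647, 0.2577]
F tool [0.19 0.92 1.42] M tool [-0.042 -0.014  0.005] yaw 0.8128 [0.596  0.1647 0.2577]
clock: 16.0
tool_pos: [0.596, 0.1647, 0.2556]
F tool [-0.15  0.98  2.1 ] M tool [-0.106 -0.125 -0.003] yaw 0.8128 [0.596  0.1647 0.2556]
```

```bash
python3 -m inch '[[0.006,0,0.0003,0.0015,0],[0.006,0,0,0.0015,0],[0.006,0,0,0,0]]'|head -2; python3 s.py; python3 -m inch '[[0.006,0,0,0.0015,0],[0.006,0,0,0.0015,0],[0.006,0,0,0,0]]'|head -2; python3 s.py
```

```text
clock: 16.38
tool_pos: [0.5962, 0.1645, 0.2526]
F tool [-0.56 -0.16  2.24] M tool [ 0.075 -0.021  0.023] yaw 0.8128 [0.5962 0.1645 0.2526]
clock: 16.75
tool_pos: [0.5962, 0.1646, 0.2496]
F tool [-0.21  0.79  2.89] M tool [ 0.045 -0.146 -0.052] yaw 0.8128 [0.5962 0.1646 0.2496]
```

```bash
python3 -m inch '[[0.006,0,0,0.001,0],[0.006,0,0,0.001,0],[0.006,0,0,0,0]]'|head -2; python3 s.py; python3 -m inch '[[0.006,0,0,0.0008,0],[0.006,0,0,0,0]]'|head -2; python3 s.py
```

```text
clock: 17.12
tool_pos: [0.5962, 0.1646, 0.2476]
F tool [-0.8  -0.54  1.94] M tool [ 0.075 -0.174 -0.062] yaw 0.8128 [0.5962 0.1646 0.2476]
clock: 17.38
tool_pos: [0.5962, 0.1645, 0.2469]
F tool [-0.67 -1.02  1.95] M tool [ 0.157 -0.204 -0.041] yaw 0.8128 [0.5962 0.1645 0.2469]
```

```bash
python3 -m inch '[[0.006,0,0,0.0008,0],[0.006,0,0,0.0008,0],[0.006,0,0,0,0]]'|head -2; python3 s.py; python3 -m inch '[[0.006,0,0,0.0006,0],[0.006,0,0,0,0]]'|head -2; python3 s.py
```

```text
clock: 17.75
tool_pos: [0.5962, 0.1645, 0.2452]
F tool [-1.52 -0.46  2.85] M tool [ 0.144 -0.206  0.024] yaw 0.8128 [0.5962 0.1645 0.2452]
clock: 18.0
tool_pos: [0.5962, 0.1646, 0.2447]
F tool [-0.87 -0.21  2.1 ] M tool [ 0.137 -0.26  -0.001] yaw 0.8128 [0.5962 0.1646 0.2447]
```

```bash
python3 -m inch '[[0.006,0,0,0.0005,0],[0.006,0,0,0,0]]'|head -2; python3 s.py
```

```text
clock: 18.25
tool_pos: [0.5962, 0.1645, 0.2442]
F tool [-2.11 -0.09  1.13] M tool [ 0.13  -0.209 -0.051] yaw 0.8128 [0.5962 0.1645 0.2442]
```

```bash
python3 -m inch '[[0.006,-0.0003,0,0.0005,0],[0.006,0,0,0,0]]'|head -2; python3 s.py; python3 -m inch '[[0.006,0,0,0.0005,0],[0.006,0,0,0,0]]'|head -2; python3 s.py
```

```text
clock: 18.5
tool_pos: [0.596, 0.1643, 0.2437]
F tool [-0.04 -0.36  0.91] M tool [-0.01  -0.004  0.   ] yaw 0.8127 [0.596  0.1643 0.2437]
clock: 18.75
tool_pos: [0.596, 0.1643, 0.2432]
F tool [0.09 0.7  2.48] M tool [ 0.014  0.021 -0.006] yaw 0.8128 [0.596  0.1643 0.2432]
```

```bash
python3 -m inch '[[0.006,0,0,0.0005,0],[0.006,0,0,0,0]]'|head -2; python3 s.py; python3 -m inch '[[0.006,0,0,0.0005,0],[0.006,0,0,0,0]]'|head -2; python3 s.py
```

```text
clock: 19.0
tool_pos: [0.596, 0.1643, 0.2427]
F tool [-0.3  -0.57  1.8 ] M tool [-0.068  0.036 -0.011] yaw 0.8128 [0.596  0.1643 0.2427]
clock: 19.25
tool_pos: [0.596, 0.1643, 0.2422]
F tool [-0.74  0.37  1.7 ] M tool [-0.045  0.002  0.01 ] yaw 0.8128 [0.596  0.1643 0.2422]
```

```bash
python3 -m inch '[[0.006,0,0,0.0005,0],[0.006,0,0,0,0]]'|head -2; python3 s.py
```

```text
clock: 19.5
tool_pos: [0.596, 0.1643, 0.2417]
F tool [0.27 0.63 1.33] M tool [-0.011 -0.009 -0.025] yaw 0.8128 [0.596  0.1643 0.2417]
```

```bash
python3 -m inch '[[0.006,0,0,0.0005,0],[0.006,0,0,0,0]]'|head -2; python3 s.py; python3 -m inch '[[0.006,0,0,0.0005,0],[0.006,0,0,0,0]]'|head -2; python3 s.py
```

```text
clock: 19.75
tool_pos: [0.596, 0.1644, 0.2414]
F tool [0.38 0.24 0.25] M tool [ 0.115 -0.058 -0.013] yaw 0.8128 [0.596  0.1644 0.2414]
clock: 20.0
tool_pos: [0.596, 0.1644, 0.2413]
F tool [-2.92 -1.9  -6.76] M tool [ 0.36  -0.503  0.002] yaw 0.8128 [0.596  0.1644 0.2413]
```

```bash
python3 -m inch '[[0.006,0,0,0.0005,0],[0.006,0,0,0,0]]'|head -2; python3 s.py
```

```text
clock: 20.25
tool_pos: [0.596, 0.1644, 0.2413]
F tool [ -4.5   -3.92 -12.09] M tool [ 0.653 -0.862 -0.01 ] yaw 0.8128 [0.596  0.1644 0.2413]
```

Bottomed at z=0.2413, which matches the measured start height (wing top 0.113). I relieve the push, open and rise.

```bash
python3 -m inch '[[0.006,-0.0002,-0.0001,-0.0009,0],[0.006,0,0,0,0]]' 20|head -2; python3 s.py; python3 -m inch '[[0.02,0,0,0,0],[0.04,0,0,0,0],[0.05,0,0,0,0],[0.05,0,0,0,0],[0.05,0,0,-0.01,0],[0.05,0,0,-0.02,0],[0.05,0,0,-0.04,0],[0.05,0,0,-0.05,0],[0.05,0,0,-0.05,0],[0.05,-0.05,0,0,0],[0.05,0,0,0,0]]'; python3 s.py
python3 - <<'E'
from h import *
f,K,Rw,C=cam("wrist"); np.savez("w7.npz",f=f,K=K,Rw=Rw,C=C)
p=proj(K,Rw,C,[.596,.1645,.08]);print(p)
x,y=p.astype(int);y0=max(y-75,0);x0=max(x-100,0);cv2.imwrite("pics/w7.png",cv2.resize(f[y0:y0+150,x0:x0+200],(800,600),interpolation=cv2.INTER_CUBIC));print(x0,y0)
E
```

```text
clock: 20.5
tool_pos: [0.5958, 0.1642, 0.2413]
F tool [-1.18 -0.6  -3.42] M tool [ 0.202 -0.255 -0.015] yaw 0.8128 [0.5958 0.1642 0.2413]
clock: 21.88
tool_pos: [0.5599, 0.1266, 0.4128]
orientation: [0.0, 0.919, 0.395, 0.001]
wrist_force: [0.1, 0.4, -0.5]
gripper_width: 0.0502
finger_force: 0.0
F tool [ 0.37 -0.17  0.51] M tool [-0.019  0.026  0.014] yaw 0.8116 [0.5599 0.1266 0.4128]
[262.85514441 125.69724517]
162 50
```

View pics/w7.png

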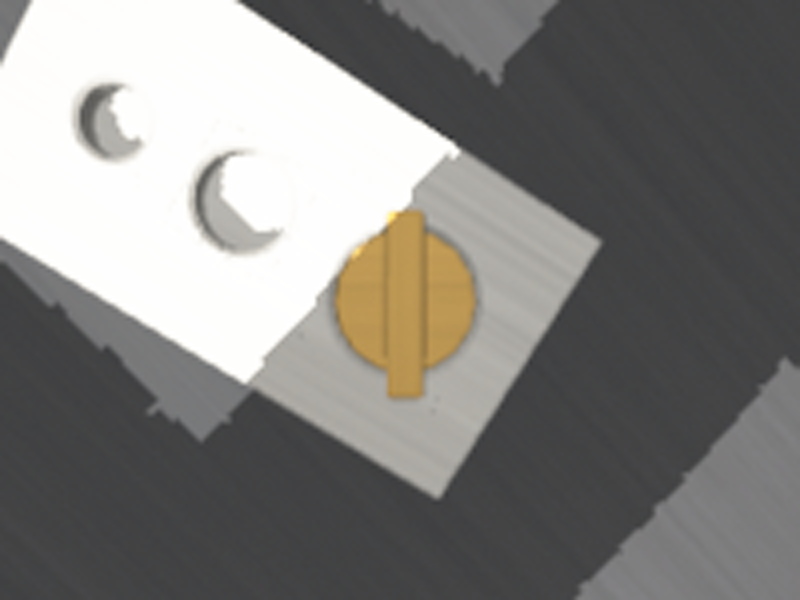

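The cap sits upright and centred in the large hole (crop centre (405,303)), and the gripper is clear of it.

Run:
```python
from h import *
g=np.load("w7.npz");a=(g["K"],g["Rw"],g["C"])
for z in(.092,.1): print(z,np.linalg.norm(onz(*a,405/4+162,211/4+50,z)-onz(*a,405/4+162,398/4+50,z)))
print(r.hand_in())
```

```text
0.092 0.04727203988730433
0.1 0.04596771225444095
the job is handed in; nothing more can be done
None
```

The brass cap is unscrewed and lifted off without strain. It now stands upright and fully home in the rack's largest hole, released with the arm clear, and I handed the job in at about 22 s.

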